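Make the bench shaker ready to be carried away

TASK

The unplugged bench shaker is about to be moved: turn its orange speed knob fully anticlockwise to the off stop, push the platform over to the left until it is parked against its buffers, and lock it there by pressing the red T-handled stud down and turning it a quarter turn clockwise, so that it springs up into its catch when let go. Leave the black timer knob as it is set, and do not disturb the tube rack, the bottle or the beaker.

Things in the scene. Friction and masses are not known exactly. Their poses are not given: they have to be found in the camera images.
- shaker: Cream bench shaker, 360 deep x 320 wide, fixed on the bench; deck 85 mm high. Origin: centre of its underside. x points from its front (sloping slate control panel, on the robot's side) to its back, y to its left seen from its front, z up. Left, right, front and back below are in this frame. The panel slopes 20 degrees (0.35 rad from level), lower edge in front.
- speed_axis (a point): Fixed point where the speed knob's axis meets the panel. z: out of the panel along the axis, x: straight up the slope, y: left. Knob: black skirt 54 across, 5 high, under an orange bar 66 long (33 either side of the axis), 13 wide, 5 to 29 mm above the panel, white line on its pointer half. 55 mm of free slope above and below the axis, 88 mm to the right; timer knob 164 mm left.
- speed_knob (a joint): Turn of the speed knob, rad: 0 = off, its anticlockwise end stop; grows clockwise (looking at the panel) up to 4.71. At value v the pointer lies at 2.356 - v rad, counted anticlockwise about speed_axis's z from its x (off = down to the left, at the large red dot on the dial). Turns stiffly (0.06 N m) and stays where it is left.
- timer_mark (a point): White-lined edge of the black round timer knob (38 mm across, 16 mm high) at the left of the panel; turns easily with it. To be left alone.
- platform (a joint): How far the aluminium platform stands right of its parked place, m: 0 = parked against the left buffers, at most 0.040. Slides along the shaker's y only, 3 N of friction, stays where left. Plate 230 (x) x 260 (y), its top 105 mm above the bench; side rails 5 thick, 30 high on its left and right edges; two clamping bars 12 thick from rail to rail in its rear half.
- rail_right (a point): Point on the platform's right side rail: outer face, top edge (127 mm above the bench), 95 mm behind the platform's front edge. Moves with the platform; axes as the shaker's. The outer face may be pushed anywhere from 97 to 127 mm above the bench; the space within 80 mm outside it is free.
- lock_axis (a point): Point on the axis of the locking stud at the platform's top surface, near the platform's front right corner; moves with the platform, axes as the shaker's.
- lock_grip (a point): Centre of the stud's red T-handle: a bar 62 long (along this point's y), 13 wide, 24 high; its middle is 36 mm above the platform when the stud is out (underside 24, top 48 mm above it). Moves down and turns with the stud. Nothing else within 45 mm of its axis at that height.
- lock_press (a joint): How far the stud is pressed down, m: 0 = out, at most 0.016. A spring lifts it: 3 N at 0, 11 N at 0.016. Goes in only with the platform parked (within 2 mm); turns freely only while deeper than 0.0125, and jams if pressed less. Turned fully and let go it springs up into its catch and stays at 0.0085; let go part-way it stays near 0.0125, not locked.
- lock_turn (a joint): Turn of the stud, rad: 0 = open, handle along the shaker's y (left to right); grows clockwise seen from above to 1.57 = fully turned, handle along x (front to back, in line with the two red marks).
- tube_rack: Blue rack of capped tubes, 210 x 90, 80 mm high, on the bench left of the shaker. Origin: centre of its underside. Bystander.
- bottle: Amber bottle, 72 mm across, 160 mm high, on the bench right of the shaker. Origin: centre of its underside. Bystander.
- beaker: Glass beaker, 84 mm across, 100 mm high, on the bench left of the shaker's front. Origin: centre of its underside. Bystander.

How it is judged:
By the outcome, as a careful person would: the job done as asked, in the order asked, and still so for the second after the job is handed in, with the robot touching nothing.
It also fails if it takes over 69 s, if anything falls off the work surface, if the arm or the gripper's body presses on something with over 40 N, if the wrist force passes 120 N, or if a joint passes its speed limit or range.

ROBOT

A 6-joint arm with a two-finger parallel gripper is mounted at the origin on the work surface. World frame = base frame: x ahead of the robot, y to its left, z up, the work surface at z = 0. Lengths are in m, angles in rad, forces in N, time in s.
With the tool pointing down it reaches from about 0.3 to 0.85 m from the base axis. Payload 4.2 kg.
Tool frame: the origin (TCP) lies at the very end of the fingers, on their centre line; the grasp point (between the pads) lies 19 mm behind it; z points along the fingers, y is the direction in which the jaws open and shut (so a half turn about z gives the same grasp; the last joint's range is limited). The gripper opens to 91 mm and grips with 3 to 60 N. Pads are 32 mm wide; open, the fingers measure 118 mm over their backs; the gripper's body (76 mm by 178 mm) begins 60 mm behind the grasp point.
Start: joints at [1.276, 0.32, 1.565, -0, 1.257, -0.02], TCP at [0.156, 0.553, 0.214] pointing down, gripper open.
Joint ranges: [-3.11, 3.11], [-0.84, 2.01], [0.21, 2.61], [-1.34, 4.49], [0.05, 2.63], [-2.56, 2.56]. Speed limits (rad/s): [2.57, 2.57, 3.14, 3.14, 3.14, 3.14].

INTERFACE

Orientations are given as a unit quaternion [x, y, z, w].
In Python, from bench import ctrl gives the robot as it stands.
- The arm moves only by the tool servo_tool, never from a script. Its arguments are lists of equal length, an entry for each row: "translation": the shift along the tool's x, y, z in units of 0.15 m (1.0 is 0.15 m), a list of three; "rot": the turn, a rotation vector about the tool's x, y, z in units of pi/4 rad (1.0 is pi/4 rad), a list of three; "claw": the gripper's target within -1 to 1 (fully open at 1, half-way at 0, shut at -1). In form: {"translation": [[tx, ty, tz], ...], "rot": [[wx, wy, wz], ...], "claw": [claw, ...]}. A call has 1 to 12 rows; each row is the pose to reach, as a shift and turn from the pose measured when the call began, along the tool's axes at that moment; what a row does not reach only later rows make up. A row lasts 1/8 s, in which the tool goes at most 62.5 mm and 10.7 degrees, less where a joint would pass 70% of its speed; a pose out of reach is approached as far as the arm can. A call with a number of a shift or a turn outside -1 to 1 is refused whole. A call with a gripper value outside its range is refused whole. The fingers move at their own pace and stop on an object; "force" is the grip in N (left out, the last holds). Time passes only in rows, so rows that repeat a pose let the fingers close. It gives the time, the measured TCP pose, the force and the opening at its end, in the units of the state.
- ctrl.state(): the state, without advancing time (a new reading comes with each control period).
- ctrl.camera(name): name is "scene" or "top" or "wrist"; returns (picture, depth): 400x640x3 uint8, blue, green, red; 400x640 float32, m along the optical axis (not along the pixel's ray), 0 where there is no reading.
- ctrl.calibration(name): a dict with "K" (3x3 intrinsics, pixels), "R" (3x3) and "t" (3): a world point X has camera coordinates R X + t; the wrist camera has in their place "T_tool_cam" (4x4, takes a point from camera to tool coordinates, whose origin is the TCP and whose axes are the flange's). Camera axes: x right, y down, z forward; pixel columns grow to the right and rows downward; lengths in m; the calibration is good to about 2 mm. A picture is of the moment at which its call begins: read the wrist's pose just before it. calibration takes no time and is no camera call.
- ctrl.close_job(): hands the job in, once; it reports no verdict.
Trained networks look in the newest picture that a camera, given by its name, has taken for a name from the list of things; names that differ only in an ending like _2 or _b are one class to them, and where a whole thing is asked for, a point or a joint stands for the part that bears it (a point fixed in the world has none). Each returns a list of dicts, best first, with "score" (0 to 1); they miss things now and then, are a little off and sometimes report something else, mostly with a low value. They report only what shows in the picture. A call takes as long as a camera call.
- ctrl.recognise(label, camera): "extent" ([centre column, centre row, width, height] in pixels, round what is visible of it).
The state is a dict: "time_s": time; "q": joint angles; "qd": joint speeds; "tau": joint torques, N m; "ee_pos": TCP position; "tool_rot": TCP orientation; "force": force on the tool from outside, world axes, zero at the start; "torque": the same for the moment, N m; "width": finger opening in m.
Only numpy, scipy, OpenCV 4.12 (cv2) and the standard library are available. Lean on these libraries where they do the work, as an engineer would, in place of code of your own. Each camera call takes 0.05 s, during which the arm holds its last target.

## Working session

There is one attempt and no reset: what is moved stays moved. The work goes in short steps, Python scripts to look and compute and a tool call to move; the robot and the scene stay as the last step left them, time stands still between calls to the robot, and variables do not carry over. Pictures are saved under pics/ and viewed, and the job is handed in when it is done.

Besides the shell and the picture viewer there is one more tool, called after "Emit:" by a JSON object that holds its "name" and its "arguments". servo_tool: Moves the arm, as the interface text tells. Its arguments: {"type":"object","properties":{"translation":{"type":"array","items":{"type":"array","items":{"type":"number","minimum":-1,"maximum":1}}},"rot":{"type":"array","items":{"type":"array","items":{"type":"number","minimum":-1,"maximum":1}}},"claw":{"type":"array","items":{"type":"number"}},"force":{"type":"number"}},"required":["translation","rot","claw"]}

```bash
ls; mkdir -p pics; python3 - <<'E'
from bench import ctrl
import cv2
s=ctrl.state();print(s)
for n in("scene","top","wrist"):
    p,d=ctrl.camera(n);cv2.imwrite(f"pics/{n}0.png",p)
    print(n,ctrl.calibration(n))
E
```

```text
pics
{'time_s': 0.0, 'q': array([ 1.27597267e+00,  3.20282580e-01,  1.56569803e+00, -1.74400606e-05,
        1.25740262e+00, -2.00079664e-02]), 'qd': array([-1.00309434e-03,  1.48171468e-04,  4.15980724e-04, -4.52869156e-04,
       -5.48072740e-04,  9.25684925e-05]), 'tau': array([ 1.89149391e-04, -4.12471497e+01, -2.31970704e+01,  7.26867118e-02,
        4.57176380e-02, -1.53705291e-04]), 'ee_pos': array([0.1558953 , 0.55292275, 0.21311827]), 'tool_rot': array([ 1.36973130e-01,  9.90574359e-01, -8.85517302e-04, -1.32160626e-04]), 'force': array([ 0.75330628, -0.3244836 ,  0.53068634]), 'torque': array([-0.02123855, -0.00538188, -0.04390945]), 'width': 0.09124473348719385}
scene {'K': array([[373.92423956,   0.        , 317.23601711],
       [  0.        , 373.92423956, 197.97195062],
       [  0.        ,   0.        ,   1.        ]]), 'R': array([[ 0.3366924 ,  0.94157818,  0.00829218],
       [ 0.51748864, -0.17767361, -0.83704098],
       [-0.78666622,  0.28611644, -0.54707736]]), 't': array([-0.22151944, -0.17316502,  1.55189761])}
top {'K': array([[498.87964984,   0.        , 320.24528783],
       [  0.        , 498.87964984, 204.96189876],
       [  0.        ,   0.        ,   1.        ]]), 'R': array([[-0.01893497, -0.99981611,  0.00303371],
       [-0.99533954,  0.01856306, -0.09462884],
       [ 0.09455513, -0.00481137, -0.995508  ]]), 't': array([0.04745693, 0.56100767, 1.22897956])}
wrist {'K': array([[289.63691298,   0.        , 317.89155334],
       [  0.        , 289.63691298, 197.90676506],
       [  0.        ,   0.        ,   1.        ]]), 'T_tool_cam': array([[ 1.00664129e-03, -9.68583882e-01, -2.48685043e-01,
         6.92898336e-02],
       [ 9.99999457e-01,  9.07533432e-04,  5.13173159e-04,
         4.82330242e-04],
       [-2.71361260e-04, -2.48685425e-01,  9.68584269e-01,
        -1.71027144e-01],
       [ 0.00000000e+00,  0.00000000e+00,  0.00000000e+00,
         1.00000000e+00]])}
```

View pics/scene0.png

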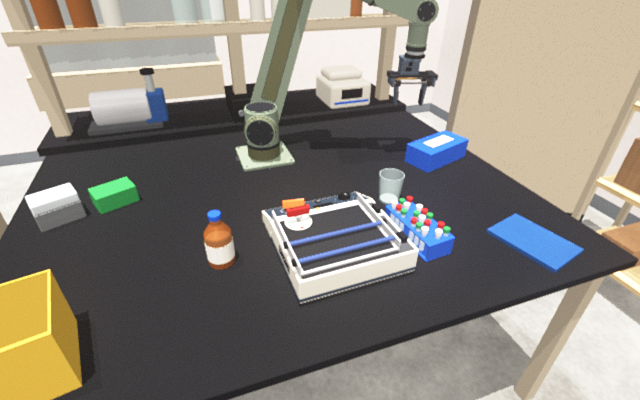

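View pics/top0.png

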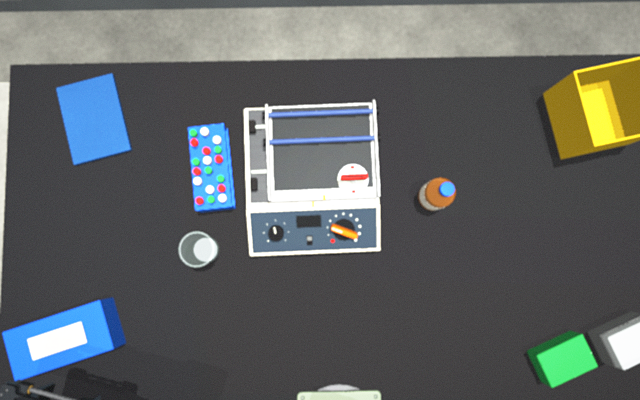

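View pics/wrist0.png

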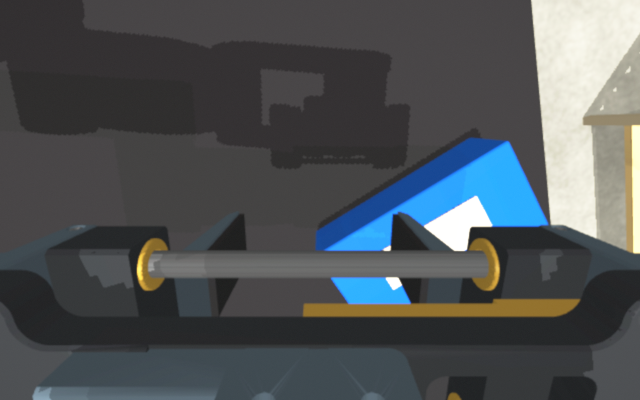

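The top view has the shaker at cols 245-380, rows 103-255. The orange knob is near (344,231), the red handle near (354,178), the bottle at (438,193), the beaker at (198,250) and the rack at (211,167). I'll zoom in and measure.

```bash
cat > h.py <<'E'
import numpy as np,cv2
from bench import ctrl
from scipy.spatial.transform import Rotation as Ro
def ray(cam,u,v):
    c=ctrl.calibration(cam);K=c["K"];d=np.linalg.inv(K)@[u,v,1]
    if "R" in c: return -c["R"].T@c["t"], c["R"].T@d
    s=ctrl.state();R=Ro.from_quat(s["tool_rot"]).as_matrix();T=c["T_tool_cam"]
    return s["ee_pos"]+R@T[:3,3], R@T[:3,:3]@d
def onz(cam,u,v,z):
    o,d=ray(cam,u,v);return o+d*(z-o[2])/d[2]
def cloud(cam,dep):
    v,u=np.mgrid[0:400,0:640]
    o,_=ray(cam,0,0);D=np.stack([ray(cam,*p)[1] for p in((0,0),(1,0),(0,1))])
    d=D[0]+u[...,None]*(D[1]-D[0])+v[...,None]*(D[2]-D[0])
    return o+d*dep[...,None]
E
python3 - <<'E'
from h import *
p,d=ctrl.camera("top")
cv2.imwrite("pics/topz.png",cv2.resize(p[95:265,180:460],None,fx=2.85,fy=2.85,interpolation=cv2.INTER_CUBIC))
C=cloud("top",d);np.save("C.npy",C);np.save("P.npy",p)
for l in["shaker","speed_knob","platform","lock_grip","bottle","beaker","tube_rack","timer_mark","rail_right"]:
    print(l,ctrl.recognise(l,"top")[:2])
for uv in [(344,231),(354,178),(310,180),(438,188),(260,180),(377,150),(310,243),(330,300)]: print(uv,C[uv[1],uv[0]])
hsv=cv2.cvtColor(p,cv2.COLOR_BGR2HSV)
m=(hsv[...,0]>5)&(hsv[...,0]<18)&(hsv[...,1]>150)&(hsv[...,2]>150);m[:200]=0;m[:,:300]=0;m[:,400:]=0
v,u=np.nonzero(m);print("orange",len(u),u.mean(),v.mean(),C[m].mean(0),cv2.minAreaRect(np.c_[u,v].astype(np.float32)))
m=((hsv[...,0]>172)|(hsv[...,0]<5))&(hsv[...,1]>150)&(hsv[...,2]>110);m[:160]=0;m[200:]=0;m[:,335:375]&=True;m[:,:330]=0;m[:,385:]=0
v,u=np.nonzero(m);print("red",len(u),u.mean(),v.mean(),np.median(C[m],0),cv2.minAreaRect(np.c_[u,v].astype(np.float32)))
E
```

```text
shaker [{'extent': [313.3, 179.3, 140.0, 154.8], 'score': 0.58}]
speed_knob [{'extent': [343.5, 230.1, 31.0, 21.0], 'score': 0.57}]
platform [{'extent': [320.1, 153.8, 115.3, 103.3], 'score': 0.86}]
lock_grip [{'extent': [355.1, 176.4, 25.1, 6.5], 'score': 0.54}]
bottle [{'extent': [438.1, 197.2, 37.2, 32.7], 'score': 0.6}]
beaker [{'extent': [198.8, 250.3, 42.4, 34.8], 'score': 0.65}]
tube_rack [{'extent': [210.3, 167.2, 45.7, 91.8], 'score': 0.73}, {'extent': [322.8, 151.6, 120.0, 106.3], 'score': 0.57}]
timer_mark [{'extent': [276.0, 231.6, 15.7, 11.9], 'score': 0.75}]
rail_right [{'extent': [322.8, 151.6, 123.3, 95.3], 'score': 0.77}, {'extent': [211.8, 167.5, 43.3, 90.0], 'score': 0.58}]
(344, 231) [ 0.4923365  -0.01781398  0.09506575]
(354, 178) [ 0.61004549 -0.04045298  0.15227555]
(310, 180) [0.61388055 0.06040195 0.10725748]
(438, 188) [ 0.58659148 -0.23663396  0.12817279]
(260, 180) [0.6190461  0.18093587 0.0871206 ]
(377, 150) [ 0.67888486 -0.09779134  0.12722583]
(310, 243) [0.46621037 0.06374732 0.0592579 ]
(330, 300) [ 0.32280256  0.01669929 -0.00100813]
orange 91 343.46153846153845 230.1978021978022 [ 0.49431272 -0.01646694  0.09305456] ((343.89727783203125, 231.2739715576172), (27.855792999267578, 8.309921264648438), 20.556045532226562)
red 116 353.9396551724138 176.98275862068965 [ 0.61262019 -0.04037147  0.15152517] ((353.81829833984375, 176.7303924560547), (18.276382446289062, 21.980396270751953), 43.02506637573242)
```

View pics/topz.png

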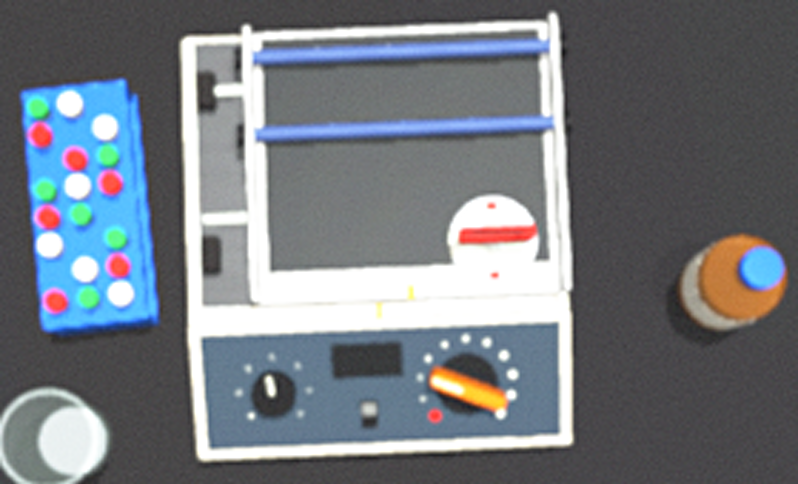

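```bash
python3 - <<'E'
from h import *
C=np.load("C.npy");P=np.load("P.npy")
def plane(m):
    X=C[m];
    for _ in range(5):
        c=X.mean(0);n=np.linalg.svd(X-c,full_matrices=False)[2][2];n*=np.sign(n[2]);r=(X-c)@n;X=X[abs(r)<max(1.5*r.std(),.001)]
    return c,n,len(X),r.std()
m=np.zeros((400,640),bool);m[218:250,253:375]=1;m[222:242,328:362]=0;m[225:240,266:288]=0
c,n,k,s=plane(m);print("panel",c,n,k,s,np.degrees(np.arctan2(np.hypot(n[0],n[1]),n[2])),np.degrees(np.arctan2(-n[1],-n[0])))
m=np.zeros((400,640),bool);m[155:185,280:330]=1;print("plate",plane(m))
# rails: points z in .118-.135
z=C[...,2]
# outer faces edges on top z ~.127
R=(z>.118)&(z<.134)
for a,b in((255,275),(365,388)):
    pts=[]
    for v in range(115,195,4):
        u=[x for x in range(a,b) if R[v,x]]
        if u: pts.append([C[v,u[0],0],C[v,u[0],1],C[v,u[-1],0],C[v,u[-1],1]])
    pts=np.array(pts);print(a,len(pts))
    for j in(0,2):
        f=np.polyfit(pts[:,j],pts[:,j+1],1);print(" slope deg",np.degrees(np.arctan(f[0])),"y at x=.6",np.polyval(f,.6))
# knob dark skirt + handle points
h=(C-c)@n
m=np.zeros((400,640),bool);m[215:250,325:365]=1;m&=(h>.02)&(h<.036)
print("knob top",m.sum(),C[m].mean(0)); v,u=np.nonzero(m);X=C[m]
e=np.linalg.svd((X-X.mean(0)),full_matrices=False)[2];print(e[0])
m=np.zeros((400,640),bool);m[160:195,330:380]=1;m&=(z>.143)&(z<.162)
X=C[m];print("handle",m.sum(),X.mean(0),X.min(0),X.max(0),np.linalg.svd((X-X.mean(0)),full_matrices=False)[2][0])
E
```

```text
panel [0.48499357 0.06434735 0.06090179] [-0.35567953 -0.00858707  0.93456853] 1473 0.0011928839401482705 20.84145093226047 1.3830068741458676
plate (array([0.63787568, 0.07279759, 0.11555744]), array([ 0.98586068, -0.01831679,  0.16656297]), 704, np.float64(0.010871722997101874))
255 20
 slope deg 2.608744170148635 y at x=.6 0.15732913360861484
 slope deg -0.6586644267051466 y at x=.6 0.1547606104578404
365 20
 slope deg 1.3840285461006954 y at x=.6 -0.09305139557611491
 slope deg 0.5366311004909854 y at x=.6 -0.09964425810250743
knob top 163 [ 0.49173807 -0.01803653  0.09239924]
[-0.35146489 -0.9264761  -0.13458998]
handle 164 [ 0.61489862 -0.04064938  0.15140914] [ 0.60843293 -0.07084439  0.14304214] [ 0.62243352 -0.01089414  0.15681889] [-0.03629913  0.99926172 -0.01258556]
```

```bash
cat >> h.py <<'E'
yaw=np.radians(1.7)
Rz=Ro.from_euler('z',1.7,degrees=True).as_matrix()
PAN=Rz@Ro.from_euler('y',-20,degrees=True).as_matrix() # cols: xup,yleft,n
def toolR(frame,ydeg):
    a=np.radians(ydeg);y=np.cos(a)*frame[:,0]+np.sin(a)*frame[:,1];z=-frame[:,2];return np.c_[np.cross(y,z),y,z]
def plan(pos,R):
    s=ctrl.state();R0=Ro.from_quat(s["tool_rot"]).as_matrix()
    t=R0.T@(np.array(pos)-s["ee_pos"])/.15; r=Ro.from_matrix(R0.T@R).as_rotvec()/(np.pi/4)
    print("t",s["time_s"],"pos",s["ee_pos"].round(4),"-> trans",t.round(3),"rot",r.round(3),"F",s["force"].round(1),"w",round(s["width"],4),"q",s["q"].round(2))
KT=np.array([.4917,-.018,.0924])
E
python3 - <<'E'
from h import *
print(PAN)
plan(KT+.06*PAN[:,2],toolR(PAN,-23.6))
E
```

```text
[[ 0.93927902 -0.02966624 -0.34186961]
 [ 0.02787715  0.99955986 -0.01014645]
 [ 0.34202014  0.          0.93969262]]
t 0.65 pos [0.156  0.5534 0.214 ] -> trans [-3.057 -3.101  0.434] rot [-0.456 -0.208  2.113] F [ 0.1  0.3 -0.6] w 0.0909 q [ 1.28  0.32  1.56  0.    1.26 -0.02]
```

Emit:
{"name": "servo_tool", "arguments": {"translation": [[-1,-1,-0.3],[-1,-1,-0.3],[-1,-1,-0.3],[-1,-1,-0.3]], "rot": [[0,0,0.9],[0,0,0.9],[0,0,0.9],[0,0,0.9]], "claw": [0,0,0,0]}}

```text
time_s: 1.15
ee_pos: [0.2607, 0.3661, 0.26]
tool_rot: [0.474, 0.88, 0.001, 0.0]
force: [0.2, 1.2, -0.2]
width: 0.0542
```

```bash
python3 -c "
from h import *
plan(KT+.06*PAN[:,2],toolR(PAN,-23.6))"
```

```text
t 1.15 pos [0.2607 0.3661 0.26  ] -> trans [-2.914 -0.239  0.741] rot [-0.459 -0.033  1.215] F [ 0.2  1.2 -0.2] w 0.0542 q [ 0.93  0.09  1.75 -0.    1.3   0.34]
```

Emit:
{"name": "servo_tool", "arguments": {"translation": [[-1,-0.1,0],[-1,-0.1,0],[-1,-0.1,0],[-1,-0.1,0]], "rot": [[-0.2,0,0.6],[-0.2,0,0.6],[-0.2,0,0.6],[-0.2,0,0.6]], "claw": [0,0,0,0]}}

```text
time_s: 1.65
ee_pos: [0.3305, 0.2312, 0.2603]
tool_rot: [0.666, 0.742, 0.07, 0.037]
force: [0.1, 0.3, -0.2]
width: 0.0457
```

```bash
python3 -c "
from h import *
plan(KT+.06*PAN[:,2],toolR(PAN,-23.6))"
```

```text
t 1.65 pos [0.3305 0.2312 0.2603] -> trans [-1.785  0.637  0.784] rot [-0.263 -0.019  0.61 ] F [ 0.1  0.3 -0.2] w 0.0457 q [ 0.62 -0.07  1.92 -0.05  1.14  0.53]
```

Emit:
{"name": "servo_tool", "arguments": {"translation": [[-1,0.35,0.2],[-1,0.35,0.2],[-1,0.35,0.2],[-1,0.35,0.2]], "rot": [[-0.26,0,0.6],[-0.26,0,0.6],[-0.26,0,0.6],[-0.26,0,0.6]], "claw": [0,0,0,0]}}

```text
time_s: 2.15
ee_pos: [0.4028, 0.0886, 0.2324]
tool_rot: [0.814, 0.555, 0.15, 0.087]
force: [-1.4, -0.3, 0.1]
width: 0.0458
```

```bash
python3 -c "
from h import *
plan(KT+.06*PAN[:,2],toolR(PAN,-23.6))"
```

```text
t 2.15 pos [0.4028 0.0886 0.2324] -> trans [-0.591  0.493  0.661] rot [-0.009 -0.017  0.007] F [-1.4 -0.3  0.1] w 0.0458 q [ 0.23 -0.13  2.09 -0.07  0.85  0.64]
```

Emit:
{"name": "servo_tool", "arguments": {"translation": [[-0.59,0.49,0.4],[-0.59,0.49,0.66],[-0.59,0.49,0.66],[-0.59,0.49,0.66]], "rot": [[0,-0.02,0],[0,-0.02,0],[0,-0.02,0],[0,-0.02,0]], "claw": [0,0,0,0]}}

```text
time_s: 2.65
ee_pos: [0.4713, -0.0176, 0.1474]
tool_rot: [0.815, 0.555, 0.142, 0.09]
force: [0.1, -0.0, -0.7]
width: 0.0458
```

```bash
python3 - <<'E'
from h import *
plan(KT+.06*PAN[:,2],toolR(PAN,-23.6))
for n in("wrist","top"):
    p,d=ctrl.camera(n)
    if n=="top": p=cv2.resize(p[95:265,180:460],None,fx=2.85,fy=2.85)
    cv2.imwrite(f"pics/{n}1.png",p)
E
```

```text
t 2.65 pos [ 0.4713 -0.0176  0.1474] -> trans [-0.005  0.004 -0.009] rot [-0.014  0.003  0.008] F [ 0.1 -0.  -0.7] w 0.0458 q [-0.09  0.07  2.14  0.07  0.6   0.23]
```

View pics/wrist1.png

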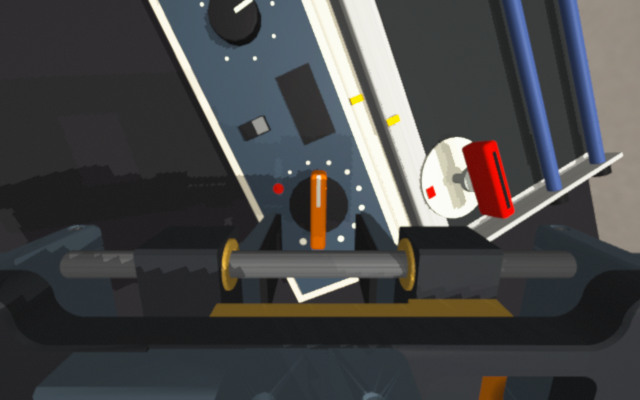

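View pics/top1.png

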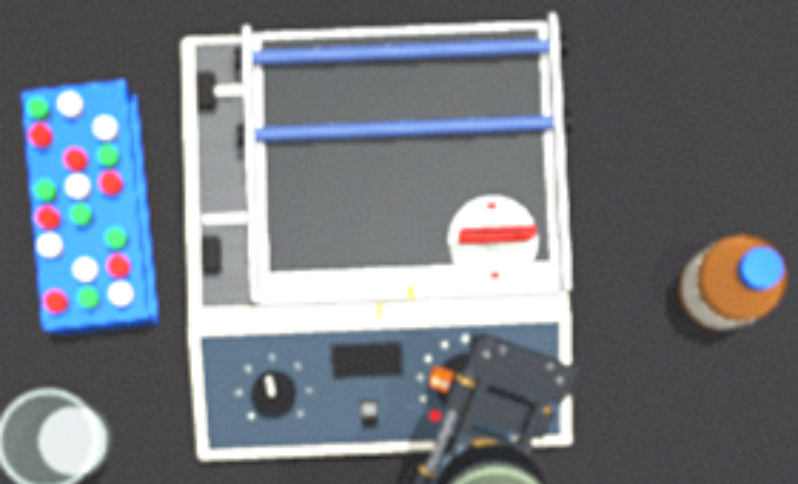

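```bash
python3 - <<'E'
from h import *
c=ctrl.calibration("wrist");T=c["T_tool_cam"];K=c["K"]
for x in(-.033,0,.033):
    X=np.linalg.inv(T)@[x,0,.06,1];p=K@X[:3];print(x,p[:2]/p[2])
p=cv2.imread("pics/wrist1.png");cv2.imwrite("pics/wz.png",cv2.resize(p[140:270,230:400],None,fx=4,fy=4,interpolation=cv2.INTER_CUBIC))
E
```

```text
-0.033 [317.22386642 247.72354437]
0 [317.23666417 210.99655114]
0.033 [317.25036077 171.69004817]
```

View pics/wz.png

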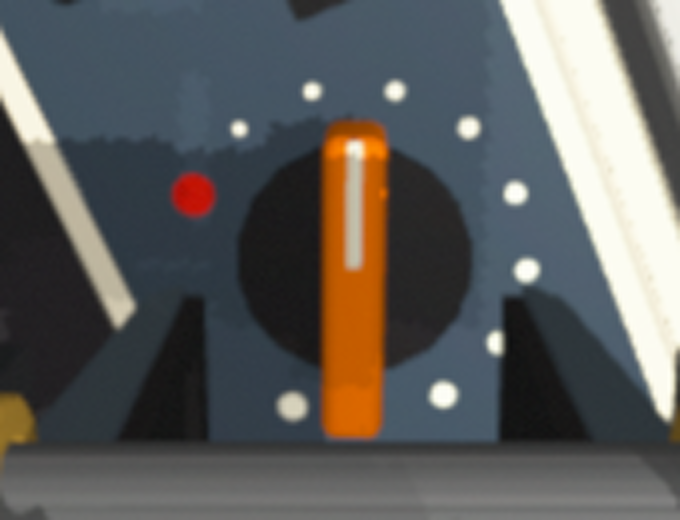

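Emit:
{"name": "servo_tool", "arguments": {"translation": [[0,0.005,0.3],[0,0.005,0.53],[0,0.005,0.53],[0,0.005,0.53],[0,0.005,0.53],[0,0.005,0.53],[0,0.005,0.53],[0,0.005,0.53]], "rot": [[0,0,0],[0,0,0],[0,0,0],[0,0,0],[0,0,0],[0,0,0],[0,0,0],[0,0,0]], "claw": [0,0,0,-1,-1,-1,-1,-1], "force": 25}}

```text
time_s: 3.75
ee_pos: [0.4975, -0.0159, 0.0749]
tool_rot: [0.814, 0.555, 0.143, 0.09]
force: [-5.7, 2.6, 6.5]
width: 0.0126
```

```bash
python3 - <<'E'
from h import *
plan(KT-.021*PAN[:,2],toolR(PAN,-23.6))
s=ctrl.state();print(s["torque"])
E
```

```text
t 3.75 pos [ 0.4975 -0.0159  0.0749] -> trans [-0.011  0.008  0.017] rot [-0.012  0.001  0.009] F [-5.7  2.6  6.5] w 0.0126 q [-0.08  0.21  2.2   0.1   0.4   0.2 ]
[0.32913509 0.67517315 0.13295343]
```

Emit:
{"name": "servo_tool", "arguments": {"translation": [[0,0,0],[0,0,0],[0,0,0],[0,0,0],[0,0,0]], "rot": [[0,0,-0.23],[0,0,-0.46],[0,0,-0.69],[0,0,-0.9],[0,0,-0.9]], "claw": [-1,-1,-1,-1,-1]}}

```text
time_s: 4.38
ee_pos: [0.4956, -0.0158, 0.0743]
tool_rot: [0.573, 0.802, 0.103, 0.132]
force: [-6.2, 0.8, 2.9]
width: 0.0129
```

```bash
python3 - <<'E'
from h import *
plan(KT-.021*PAN[:,2],toolR(PAN,45))
s=ctrl.state();print(s["torque"])
p,d=ctrl.camera("wrist")
cv2.imwrite(f"pics/wrist2.png",p)
E
```

```text
t 4.375 pos [ 0.4956 -0.0158  0.0743] -> trans [-0.018  0.012  0.017] rot [-0.012 -0.012 -0.617] F [-6.2  0.8  2.9] w 0.0129 q [-0.08  0.21  2.2   0.1   0.4  -0.5 ]
[-0.14581171  0.81507799 -0.04104092]
```

View pics/wrist2.png

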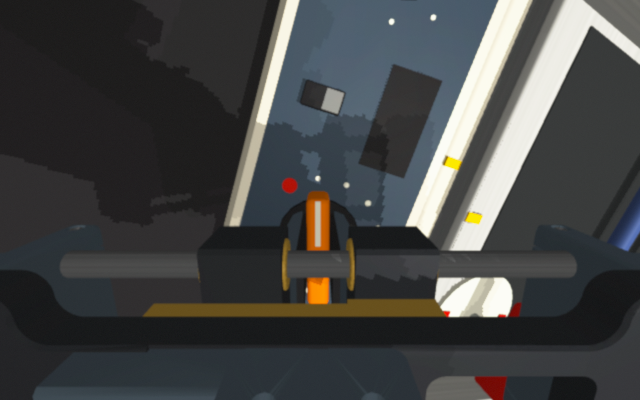

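Emit:
{"name": "servo_tool", "arguments": {"translation": [[0,0,0],[0,0,0],[0,0,0],[0,0,0],[0,0,0]], "rot": [[0,0,-0.23],[0,0,-0.46],[0,0,-0.6],[0,0,-0.7],[0,0,-0.7]], "claw": [-1,-1,-1,-1,-1]}}

```text
time_s: 5.05
ee_pos: [0.4942, -0.0162, 0.0738]
tool_rot: [0.337, 0.927, 0.063, 0.154]
force: [-5.1, -4.2, 1.8]
width: 0.0141
```

```bash
python3 - <<'E'
from h import *
plan(KT-.021*PAN[:,2],toolR(PAN,45))
s=ctrl.state();print(s["torque"],s["torque"]@PAN[:,2])
E
```

```text
t 5.05 pos [ 0.4942 -0.0162  0.0738] -> trans [-0.027  0.009  0.017] rot [-0.01  -0.017  0.074] F [-5.1 -4.2  1.8] w 0.0141 q [-0.08  0.21  2.2   0.1   0.4  -1.05]
[-0.48507811  0.78513098 -1.07261787] -0.8500639297782664
```

Emit:
{"name": "servo_tool", "arguments": {"translation": [[0,0,0],[0,0,0],[0,0,0],[0,0,0],[0,0,-0.3],[0,0,-0.6],[0,0,-0.6]], "rot": [[0,0,0.06],[0,0,0.06],[0,0,0.06],[0,0,0.06],[0,0,0.06],[0,0,0.06],[0,0,0.06]], "claw": [-1,0,0,0,0,0,0]}}

```text
time_s: 5.92
ee_pos: [0.4664, -0.0176, 0.1624]
tool_rot: [0.358, 0.918, 0.068, 0.156]
force: [0.3, -0.1, -0.2]
width: 0.0455
```

```bash
python3 - <<'E'
from h import *
plan(KT-.021*PAN[:,2],toolR(PAN,45))
p,d=ctrl.camera("wrist")
cv2.imwrite(f"pics/wrist3.png",p)
E
```

```text
t 5.925 pos [ 0.4664 -0.0176  0.1624] -> trans [-0.009 -0.004  0.636] rot [-0.004 -0.009  0.014] F [ 0.3 -0.1 -0.2] w 0.0455 q [-0.09  0.04  2.12  0.07  0.64 -0.97]
```

View pics/wrist3.png

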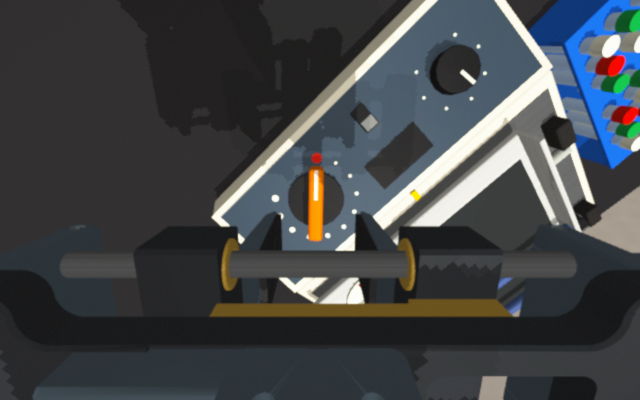

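The black pointer sits on the red dot: the bar runs (316,170)-(316,240) and the dot is at (316,158), so the knob is at its stop. Next I'll push the platform.

```bash
python3 - <<'E'
from h import *
plan([.60,-.15,.22],toolR(Rz,0))
E
```

```text
t 5.975 pos [ 0.4654 -0.0175  0.1604] -> trans [-1.317  0.017 -0.089] rot [0.409 0.168 1.005] F [-0.5  0.2 -0.5] w 0.0457 q [-0.09  0.04  2.13  0.07  0.64 -0.97]
```

Emit:
{"name": "servo_tool", "arguments": {"translation": [[-0.3,0,-0.3],[-0.6,0,-0.4],[-1,0,-0.3],[-1,0,-0.3],[-1,0,-0.3]], "rot": [[0.2,0.08,0.5],[0.4,0.16,0.97],[0.4,0.16,0.97],[0.4,0.16,0.97],[0.4,0.16,0.97]], "claw": [-1,-1,-1,-1,-1]}}

```text
time_s: 6.6
ee_pos: [0.5557, -0.1204, 0.2352]
tool_rot: [0.688, 0.725, -0.001, 0.003]
force: [-0.7, -1.1, 0.0]
width: 0.0006
```

```bash
python3 - <<'E'
from h import *
plan([.65,-.15,.22],toolR(Rz,0))
E
```

```text
t 6.6 pos [ 0.5557 -0.1204  0.2352] -> trans [-0.229  0.617  0.105] rot [0.003 0.008 0.029] F [-0.7 -1.1  0. ] w 0.0006 q [-0.23  0.29  1.55 -0.01  1.3  -0.28]
```

Emit:
{"name": "servo_tool", "arguments": {"translation": [[-0.23,0.62,0.1],[-0.23,0.62,0.1],[-0.23,0.62,0.1],[-0.23,0.62,0.1]], "rot": [[0,0.01,0.03],[0,0.01,0.03],[0,0.01,0.03],[0,0.01,0.03]], "claw": [-1,-1,-1,-1]}}

```text
time_s: 7.1
ee_pos: [0.6496, -0.1498, 0.219]
tool_rot: [0.697, 0.717, 0.001, -0.001]
force: [0.2, 0.0, 0.8]
width: 0.0001
```

```bash
python3 - <<'E'
from h import *
plan([.65,-.15,.112],toolR(Rz,0))
for n in("wrist","top"):
    p,d=ctrl.camera(n)
    if n=="top": p=cv2.resize(p[95:265,180:460],None,fx=2.85,fy=2.85)
    cv2.imwrite(f"pics/{n}4.png",p)
E
```

```text
t 7.1 pos [ 0.6496 -0.1498  0.219 ] -> trans [-0.004  0.003  0.713] rot [-0.001 -0.004 -0.001] F [0.2 0.  0.8] w 0.0001 q [-0.25  0.46  1.32  0.    1.35 -0.27]
```

View pics/wrist4.png

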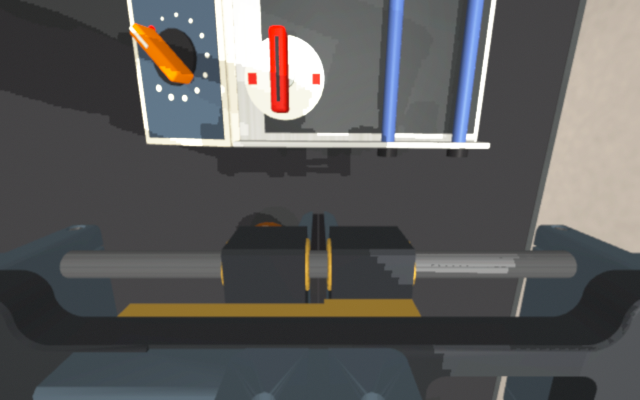

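View pics/top4.png

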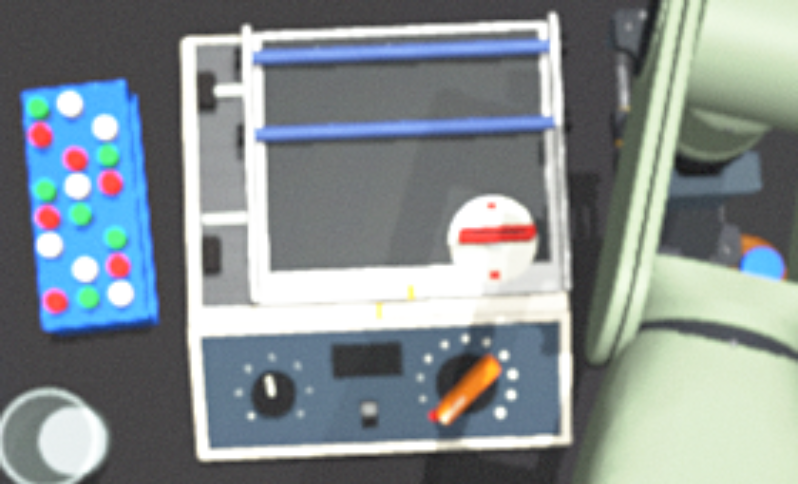

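Emit:
{"name": "servo_tool", "arguments": {"translation": [[0,0,0.4],[0,0,0.71],[0.1,0,0.71],[0.1,0,0.71]], "rot": [[0,0,0],[0,0,0],[0,0,0],[0,0,0]], "claw": [-1,-1,-1,-1]}}

```text
time_s: 7.7
ee_pos: [0.6503, -0.1332, 0.1167]
tool_rot: [0.696, 0.718, 0.002, 0.001]
force: [0.1, -0.8, 1.4]
width: 0.0004
```

Emit:
{"name": "servo_tool", "arguments": {"translation": [[0.04,0,0],[0.08,0,0],[0.12,0,0],[0.16,0,0],[0.2,0,0],[0.2,0,0]], "rot": [[0,0,0],[0,0,0],[0,0,0],[0,0,0],[0,0,0],[0,0,0]], "claw": [-1,-1,-1,-1,-1,-1]}}

```text
time_s: 8.45
ee_pos: [0.6492, -0.1023, 0.1166]
tool_rot: [0.696, 0.718, 0.003, 0.001]
force: [0.6, -0.6, 1.3]
width: 0.0006
```

```bash
python3 - <<'E'
from h import *
plan([.65,-.15,.112],toolR(Rz,0))
E
```

```text
t 8.45 pos [ 0.6492 -0.1023  0.1166] -> trans [-0.318 -0.005  0.029] rot [ 0.006 -0.004  0.002] F [ 0.6 -0.6  1.3] w 0.0006 q [-0.18  0.51  1.51  0.    1.12 -0.21]
```

```bash
python3 - <<'E'
from h import *
for n in("wrist","top","scene"):
    p,d=ctrl.camera(n)
    if n=="top": p=cv2.resize(p[95:265,180:460],None,fx=2.85,fy=2.85)
    if n=="scene": p=cv2.resize(p[140:320,180:460],None,fx=2.85,fy=2.85)
    cv2.imwrite(f"pics/{n}5.png",p)
E
```

```text
(no output)
```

View pics/wrist5.png

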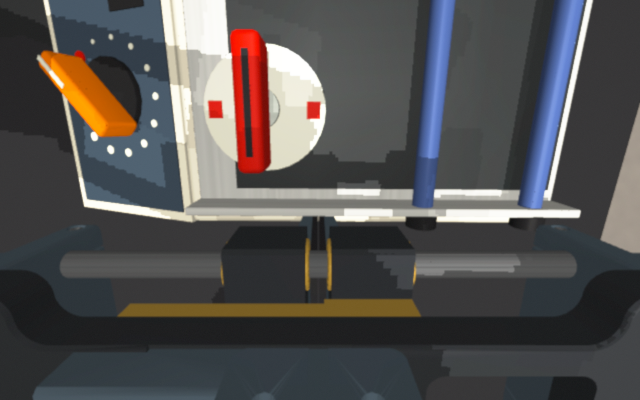

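View pics/scene5.png

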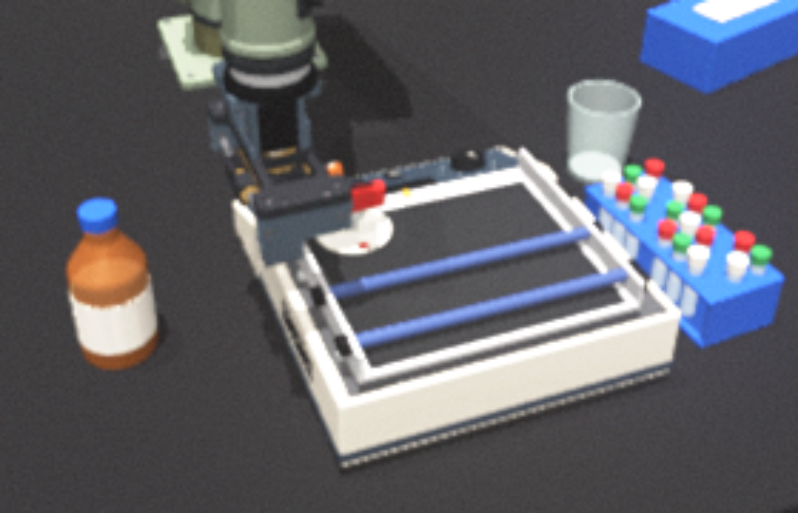

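View pics/top5.png

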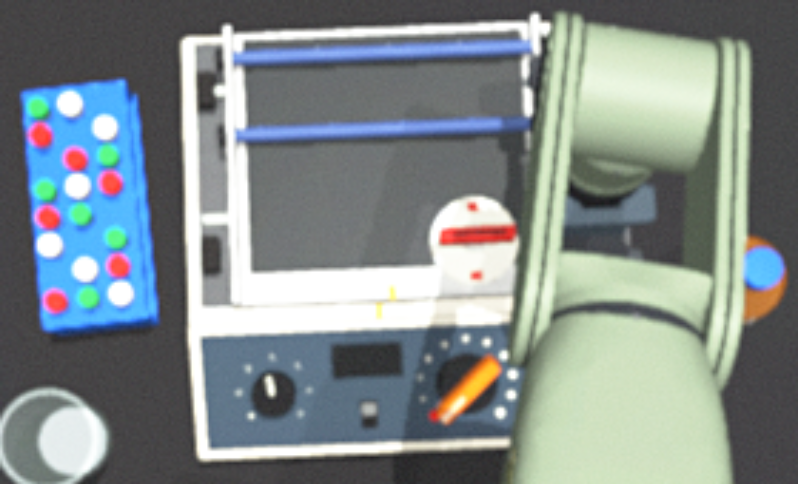

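The platform is moving: the index mark has gone from col 411 to 393, and the fixed mark is at 380. About 10 mm remain.

Emit:
{"name": "servo_tool", "arguments": {"translation": [[0.03,0,0.03],[0.05,0,0.03],[0.06,0,0.03],[0.06,0,0.03]], "rot": [[0,0,0],[0,0,0],[0,0,0],[0,0,0]], "claw": [-1,-1,-1,-1]}}

```text
time_s: 9.1
ee_pos: [0.6482, -0.0931, 0.1111]
tool_rot: [0.696, 0.718, 0.002, -0.0]
force: [0.7, -2.4, -2.5]
width: 0.0005
```

Emit:
{"name": "servo_tool", "arguments": {"translation": [[0.01,0,0],[0.02,0,0],[0.03,0,0],[0.03,0,0]], "rot": [[0,0,0],[0,0,0],[0,0,0],[0,0,0]], "claw": [-1,-1,-1,-1]}}

```text
time_s: 9.6
ee_pos: [0.6481, -0.0905, 0.1112]
tool_rot: [0.696, 0.718, 0.001, 0.001]
force: [1.0, -7.9, -1.0]
width: 0.0005
```

Emit:
{"name": "servo_tool", "arguments": {"translation": [[0.02,0,0],[0.03,0,0],[0.03,0,0]], "rot": [[0,0,0],[0,0,0],[0,0,0]], "claw": [-1,-1,-1]}}

```text
time_s: 9.98
ee_pos: [0.6482, -0.0905, 0.1113]
tool_rot: [0.696, 0.718, -0.002, 0.004]
force: [0.8, -13.5, -2.0]
width: 0.0003
```

```bash
python3 - <<'E'
from h import *
plan([.65,-.15,.112],toolR(Rz,0))
p,d=ctrl.camera("top");p=cv2.resize(p[95:265,180:460],None,fx=2.85,fy=2.85)
cv2.imwrite("pics/top6.png",p)
E
```

```text
t 9.975 pos [ 0.6482 -0.0905  0.1113] -> trans [-0.397 -0.001 -0.001] rot [0.004 0.01  0.003] F [  0.8 -13.5  -2. ] w 0.0003 q [-0.15  0.51  1.52 -0.01  1.1  -0.18]
```

View pics/top6.png

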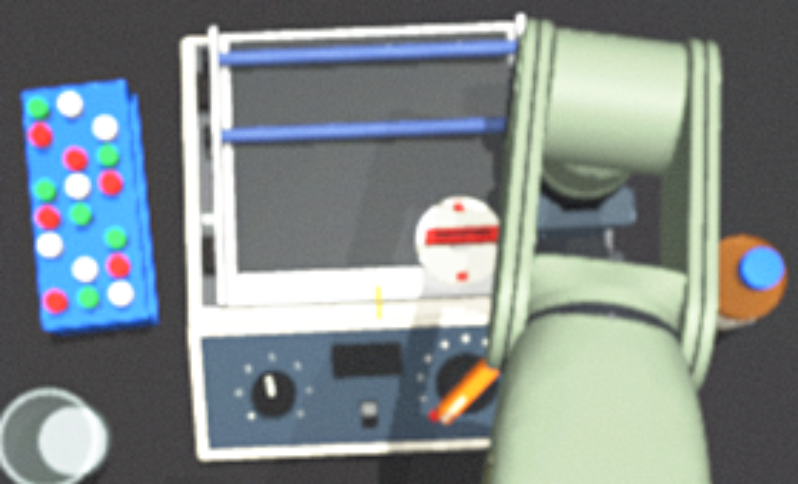

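The yellow marks line up at col 379 and the push has met a hard stop, so the platform is parked. I'll back off and go over the handle.

Emit:
{"name": "servo_tool", "arguments": {"translation": [[-0.15,0,0],[-0.3,0,0],[-0.3,0,-0.4],[-0.3,0,-0.75],[-0.3,0,-0.75]], "rot": [[0,0,0],[0,0,0],[0,0,0],[0,0,0],[0,0,0]], "claw": [-1,-1,-1,-1,-1]}}

```text
time_s: 10.65
ee_pos: [0.6516, -0.1356, 0.2299]
tool_rot: [0.696, 0.718, 0.002, 0.008]
force: [-0.5, 0.1, -0.2]
width: 0.0005
```

```bash
python3 - <<'E'
from h import *
plan([.6149,-.0155,.22],toolR(Rz,0))
p,d=ctrl.camera("wrist");cv2.imwrite("pics/wrist7.png",p)
C=cloud("wrist",d)
hsv=cv2.cvtColor(p,cv2.COLOR_BGR2HSV)
m=((hsv[...,0]>172)|(hsv[...,0]<4))&(hsv[...,1]>150)&(hsv[...,2]>90)&(C[...,2]>.135)&(C[...,2]<.165)
v,u=np.nonzero(m);X=C[m];print(m.sum(),u.mean(),v.mean(),X.mean(0),X.min(0),X.max(0),np.linalg.svd((X-X.mean(0)),full_matrices=False)[2][0])
E
```

```text
t 10.65 pos [ 0.6516 -0.1356  0.2299] -> trans [ 0.809 -0.22   0.055] rot [0.017 0.012 0.002] F [-0.5  0.1 -0.2] w 0.0005 q [-0.22  0.45  1.32 -0.01  1.35 -0.25]
1005 276.5641791044776 54.88756218905473 [ 0.61510764 -0.01506139  0.14888078] [ 0.60698107 -0.04362171  0.13535892] [0.62033319 0.01820527 0.15250593] [ 0.0065777  -0.9999553  -0.00679213]
```

View pics/wrist7.png

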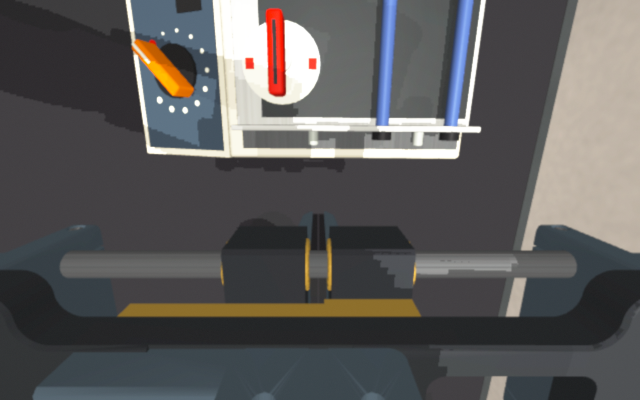

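Emit:
{"name": "servo_tool", "arguments": {"translation": [[0.4,-0.1,0.05],[0.81,-0.22,0.05],[0.81,-0.22,0.05],[0.81,-0.22,0.05],[0.81,-0.22,0.05]], "rot": [[0.02,0,0],[0.02,0.01,0],[0.02,0.01,0],[0.02,0.01,0],[0.02,0.01,0]], "claw": [0,0,0,0,0]}}

```text
time_s: 11.32
ee_pos: [0.6135, -0.0162, 0.2172]
tool_rot: [0.696, 0.718, -0.003, -0.003]
force: [1.0, -0.4, 0.4]
width: 0.045
```

```bash
python3 - <<'E'
from h import *
plan([.615,-.0147,.13],toolR(Rz,0))
p,d=ctrl.camera("wrist");cv2.imwrite("pics/wrist8.png",p)
c=ctrl.calibration("wrist");T=c["T_tool_cam"];K=c["K"];z=ctrl.state()["ee_pos"][2]-.153
for x in(-.031,0,.031):
    X=np.linalg.inv(T)@[x,0,z,1];q=K@X[:3];print(x,q[:2]/q[2])
E
```

```text
t 11.325 pos [ 0.6135 -0.0162  0.2172] -> trans [0.01  0.016 0.581] rot [-0.011  0.     0.001] F [ 1.  -0.4  0.4] w 0.045 q [-0.04  0.38  1.46 -0.    1.31 -0.07]
-0.031 [317.022654   243.08776217]
0 [317.03229872 209.05833873]
0.031 [317.04256795 172.82545598]
```

View pics/wrist8.png

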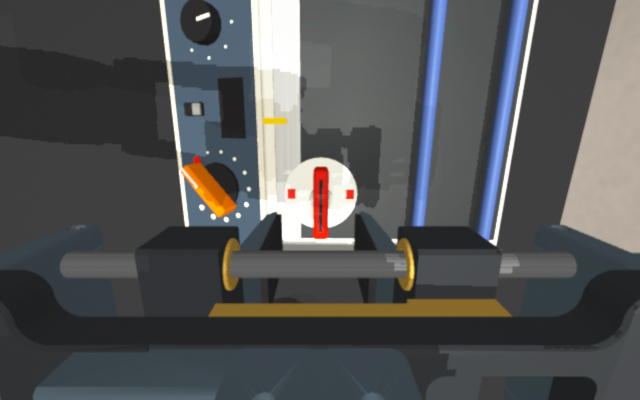

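Emit:
{"name": "servo_tool", "arguments": {"translation": [[0.02,0.018,0.2],[0.02,0.018,0.4],[0.02,0.018,0.58],[0.02,0.018,0.58],[0.02,0.018,0.58],[0.02,0.018,0.58],[0.02,0.018,0.58],[0.02,0.018,0.58],[0.02,0.018,0.58]], "rot": [[0,0,0],[0,0,0],[0,0,0],[0,0,0],[0,0,0],[0,0,0],[0,0,0],[0,0,0],[0,0,0]], "claw": [0,0,0,0,-1,-1,-1,-1,-1], "force": 50}}

```text
time_s: 12.5
ee_pos: [0.6151, -0.0133, 0.1309]
tool_rot: [0.696, 0.718, -0.003, -0.003]
force: [-2.9, -0.5, 3.3]
width: 0.0125
```

```bash
python3 - <<'E'
from h import *
plan([.615,-.0147,.13],toolR(Rz,0))
p,d=ctrl.camera("wrist");cv2.imwrite("pics/wrist9.png",p)
E
```

```text
t 12.5 pos [ 0.6151 -0.0133  0.1309] -> trans [-0.01  -0.001  0.006] rot [-0.011  0.001  0.   ] F [-2.9 -0.5  3.3] w 0.0125 q [-0.04  0.45  1.58 -0.    1.12 -0.07]
```

View pics/wrist9.png

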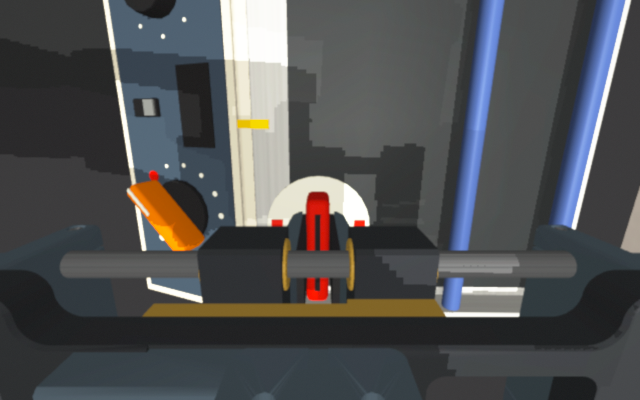

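Emit:
{"name": "servo_tool", "arguments": {"translation": [[0,0,0.04],[0,0,0.08],[0,0,0.11],[0,0,0.11],[0,0,0.11]], "rot": [[0,0,0],[0,0,0],[0,0,0],[0,0,0],[0,0,0]], "claw": [-1,-1,-1,-1,-1]}}

```text
time_s: 13.18
ee_pos: [0.6151, -0.0133, 0.1157]
tool_rot: [0.697, 0.718, -0.003, -0.002]
force: [-4.6, -0.2, 10.0]
width: 0.0126
```

Emit:
{"name": "servo_tool", "arguments": {"translation": [[0,0,0.01],[0,0,0.015],[0,0,0.015]], "rot": [[0,0,0],[0,0,0],[0,0,0]], "claw": [-1,-1,-1]}}

```text
time_s: 13.55
ee_pos: [0.6151, -0.0133, 0.1151]
tool_rot: [0.697, 0.717, -0.003, -0.002]
force: [-4.1, -1.4, 11.9]
width: 0.0127
```

Emit:
{"name": "servo_tool", "arguments": {"translation": [[0,0,0.015],[0,0,0.015],[0,0,0.015],[0,0,0.015],[0,0,0.015],[0,0,0.015]], "rot": [[0,0,0.2],[0,0,0.4],[0,0,0.6],[0,0,0.8],[0,0,1],[0,0,1]], "claw": [-1,-1,-1,-1,-1,-1]}}

```text
time_s: 14.3
ee_pos: [0.6154, -0.0134, 0.115]
tool_rot: [0.918, 0.396, -0.002, -0.0]
force: [-5.0, -0.3, 13.7]
width: 0.0127
```

```bash
python3 - <<'E'
from h import *
plan([.6151,-.0133,.113],toolR(Rz,-90))
print(ctrl.state()["torque"])
p,d=ctrl.camera("wrist");cv2.imwrite("pics/wrist10.png",p)
E
```

```text
t 14.3 pos [ 0.6154 -0.0134  0.115 ] -> trans [-0.001 -0.002  0.014] rot [-0.001  0.006  0.999] F [-5.  -0.3 13.7] w 0.0127 q [-0.04  0.46  1.61 -0.    1.08  0.72]
[-0.22027408  1.02218482 -0.03915371]
```

View pics/wrist10.png

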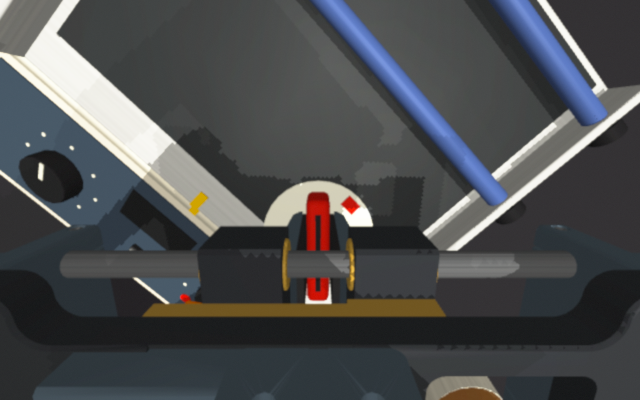

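Emit:
{"name": "servo_tool", "arguments": {"translation": [[0,0,0.012],[0,0,0.012],[0,0,0.012],[0,0,0.012],[0,0,0.012],[0,0,0.012]], "rot": [[0,0,0.2],[0,0,0.4],[0,0,0.6],[0,0,0.8],[0,0,1],[0,0,1]], "claw": [-1,-1,-1,-1,-1,-1]}}

```text
time_s: 15.1
ee_pos: [0.6155, -0.0137, 0.1151]
tool_rot: [1.0, 0.015, -0.002, 0.001]
force: [-4.2, -0.4, 13.1]
width: 0.0129
```

Emit:
{"name": "servo_tool", "arguments": {"translation": [[0,0,0.012],[0,0,0.012],[0,0,0.012]], "rot": [[0,0,0.05],[0,0,0.08],[0,0,0.08]], "claw": [-1,-1,-1]}}

```text
time_s: 15.48
ee_pos: [0.6155, -0.0138, 0.1151]
tool_rot: [1.0, -0.015, -0.001, 0.002]
force: [-5.4, 0.2, 12.2]
width: 0.0132
```

```bash
python3 - <<'E'
from h import *
plan([.6151,-.0133,.113],toolR(Rz,-90))
print(ctrl.state()["torque"])
p,d=ctrl.camera("wrist");cv2.imwrite("pics/wrist11.png",p)
E
```

```text
t 15.475 pos [ 0.6155 -0.0138  0.1151] -> trans [-0.003 -0.003  0.014] rot [ 0.004  0.003 -0.075] F [-5.4  0.2 12.2] w 0.0132 q [-0.04  0.46  1.61 -0.    1.08  1.56]
[0.03215183 1.1268864  1.0621851 ]
```

View pics/wrist11.png

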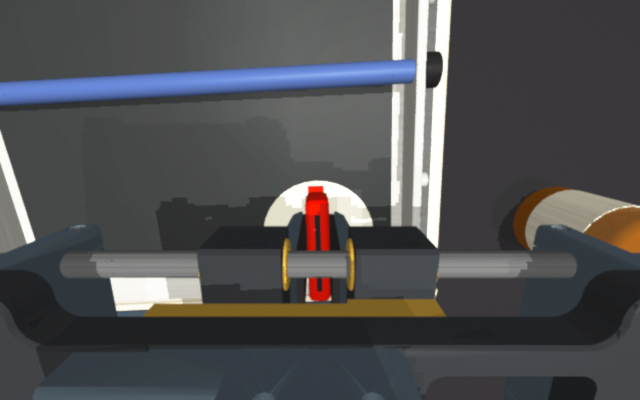

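Emit:
{"name": "servo_tool", "arguments": {"translation": [[0,0,0],[0,0,0],[0,0,0],[0,0,0],[0,0,0],[0,0,-0.2],[0,0,-0.4],[0,0,-0.8],[0,0,-0.8],[0,0,-0.8]], "rot": [[0,0,0],[0,0,0],[0,0,0],[0,0,0],[0,0,0],[0,0,0],[0,0,0],[0,0,0],[0,0,0],[0,0,0]], "claw": [-0.1,-0.1,-0.1,-0.1,-0.1,-0.1,-0.1,-0.1,-0.1,-0.1]}}

```text
time_s: 16.77
ee_pos: [0.6155, -0.0134, 0.2347]
tool_rot: [1.0, -0.015, -0.001, 0.002]
force: [0.0, -0.4, -0.8]
width: 0.0409
```

```bash
python3 - <<'E'
from h import *
plan([.45,-.0138,.28],toolR(Rz,-90))
p,d=ctrl.camera("wrist");cv2.imwrite("pics/wrist12.png",p)
C=cloud("wrist",d)
hsv=cv2.cvtColor(p,cv2.COLOR_BGR2HSV)
m=((hsv[...,0]>172)|(hsv[...,0]<4))&(hsv[...,1]>150)&(hsv[...,2]>90)&(C[...,2]>.12)&(C[...,2]<.165)
X=C[m];print(m.sum(),X.mean(0),np.percentile(X[:,2],[10,50,90]),np.linalg.svd((X-X.mean(0)),full_matrices=False)[2][0])
E
```

```text
t 16.775 pos [ 0.6155 -0.0134  0.2347] -> trans [-1.103  0.036 -0.299] rot [ 0.004  0.004 -0.075] F [ 0.  -0.4 -0.8] w 0.0409 q [-0.04  0.37  1.43 -0.    1.34  1.56]
700 [ 0.61809333 -0.01334787  0.14314671] [0.14222258 0.14356812 0.14465161] [-0.99877054 -0.02851075  0.04055311]
```

View pics/wrist12.png

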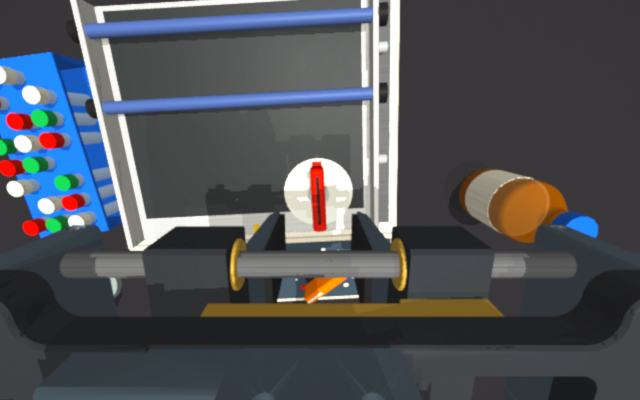

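Emit:
{"name": "servo_tool", "arguments": {"translation": [[0,0,-0.2],[-0.4,0,-0.35],[-0.8,0,-0.35],[-1,0,-0.35],[-1,0,-0.35],[-1,0,-0.35]], "rot": [[0,0,0],[0,0,0],[0,0,0],[0,0,0],[0,0,0],[0,0,0]], "claw": [-0.1,-0.1,-0.1,-0.1,-0.1,-0.1]}}

```text
time_s: 17.58
ee_pos: [0.466, -0.0089, 0.2862]
tool_rot: [1.0, -0.015, -0.003, 0.001]
force: [0.3, -0.7, -0.3]
width: 0.0409
```

Emit:
{"name": "servo_tool", "arguments": {"translation": [[-0.4,0,0],[-0.8,0,0],[-0.8,0,0],[-0.8,0,0]], "rot": [[0,0,0],[0,0,0],[0,0,0],[0,0,0]], "claw": [-0.1,-0.1,-0.1,-0.1]}}

```text
time_s: 18.08
ee_pos: [0.3477, -0.0054, 0.2869]
tool_rot: [1.0, -0.015, -0.002, 0.002]
force: [-0.1, -0.2, -0.4]
width: 0.0412
```

```bash
python3 - <<'E'
from h import *
p,d=ctrl.camera("top");cv2.imwrite("pics/top13.png",cv2.resize(p[95:265,180:460],None,fx=2.85,fy=2.85,interpolation=cv2.INTER_CUBIC))
C=cloud("top",d);hsv=cv2.cvtColor(p,cv2.COLOR_BGR2HSV)
m=((hsv[...,0]>172)|(hsv[...,0]<5))&(hsv[...,1]>150)&(hsv[...,2]>110)&(C[...,2]>.13);m[:155]=0;m[210:]=0;m[:,:320]=0;m[:,385:]=0
X=C[m];print(m.sum(),np.median(X,0))
print(ctrl.state()["ee_pos"],ctrl.state()["time_s"])
E
```

```text
98 [ 0.6117024  -0.01180002  0.14419251]
[ 0.34786331 -0.00544356  0.28678686] 18.125
```

View pics/top13.png

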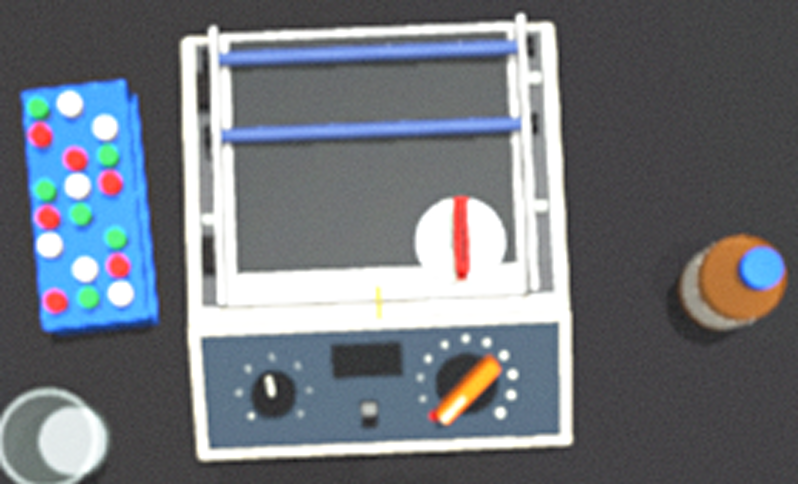

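```bash
python3 - <<'E'
from h import *
p,d=ctrl.camera("top");C=cloud("top",d);hsv=cv2.cvtColor(p,cv2.COLOR_BGR2HSV)
h=(C-[0.48499,0.06435,0.0609])@[-0.35568,-0.00859,0.93457]
m=np.zeros((400,640),bool);m[210:255,325:365]=1;m&=(h>.02)&(h<.036)
X=C[m]-C[m].mean(0);e=PAN.T@np.linalg.svd(X,full_matrices=False)[2][0];print(m.sum(),np.degrees(np.arctan2(e[1],e[0])))
ctrl.close_job()
E
```

```text
159 134.4591921844805
the job is handed in; nothing more can be done
```

The job is done and handed in at about 18 s of the 69 s allowed. The close-out call gave no verdict.

- **Speed knob:** I gripped it and turned it anticlockwise until it met the stop (0.85 N m resisting). A last measurement put the pointer at 134.5°, against 135° for off, and it sits on the red dot.
- **Platform:** I pushed its right rail to the left until it stopped moving, with the force rising to 13.5 N. The two yellow marks line up.
- **Locking stud:** I pressed it about 16 mm to its bottom stop, turned it 90° clockwise to its end stop (about 1 N m) and released it. The handle lies front to back, in line with the red marks. Its top is 144 mm above the bench, about 8.3 mm lower than before. That matches 8.5 mm in the catch rather than 12.5 mm for a part-way stop.
- **Left alone:** In the top pictures, the timer knob, tube rack, bottle and beaker look the same before and after. The gripper is open and clear of everything.

No check failed or disagreed. The highest tool force I read was about 14.6 N, against the 120 N wrist limit; readings came only at the end of each move. I did not check joint speeds separately.

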